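Jack up the jar mill and hold it

ROBOT

A 6-joint arm with a two-finger parallel gripper is mounted at the origin on the work surface. World frame = base frame: x ahead of the robot, y to its left, z up, the work surface at z = 0. Lengths are in mm, angles in rad, forces in N, time in s.
With the tool pointing down it reaches from about 275 to 1000 mm from the base axis. Payload 8.4 kg.
Tool frame: the origin (TCP) lies midway between the tips of the shut fingers; the grasp point (between the pads) lies 19 mm behind it; z points along the fingers, y is the line along which they close (so a half turn about z gives the same grasp; the last joint's range is limited). The gripper opens to 85 mm and grips with 20 to 120 N. Pads are 22 mm wide; open, the fingers measure 114 mm over their backs; the gripper's body (76 mm by 85 mm) begins 54 mm behind the grasp point. The pads swing forward as they close: fully open they stand 13 mm farther back than shut.
Start: joints at [1.289, 0.353, 1.633, -0, 1.155, -0.002], TCP at [172.601, 600.697, 231.281] pointing down, gripper open.
Joint ranges: [-2.63, 2.63], [-0.92, 2.1], [0.06, 2.66], [-1.3, 4.44], [0, 2.69], [-3.02, 3.02]. Speed limits (rad/s): [2.22, 2.22, 2.79, 3.14, 3.14, 3.14].

INTERFACE

Orientations are given as [roll, pitch, yaw] about the fixed x, y, z axes, in that order (R = Rz(yaw) Ry(pitch) Rx(roll)).
In Python, from rig import r gives the robot as it stands.
- The arm moves only by the tool servo_tool, never from a script. Its argument "deltas" is a list of rows, each an object of numbers: "x", "y", "z": the shift along the world's x, y, z in mm; "rx", "ry", "rz": the turn, a rotation vector about the world's x, y, z in rad; "gripper": the gripper's target within -1 to 1 (fully open at 1, half-way at 0, shut at -1). A call has 1 to 10 rows; each row is the pose to reach, as a shift and turn from the pose commanded when the call began; what a row does not reach only later rows make up. A row lasts 1/10 s, in which the tool goes at most 50 mm and 8.59 degrees, less where a joint would pass 70% of its speed; a pose out of reach is approached as far as the arm can. A call with a gripper value outside its range is refused whole. The fingers move at their own pace and stop on an object; "newtons" is the grip in N (left out, the last holds). Time passes only in rows, so rows that repeat a pose let the fingers close. It gives the time, the measured TCP pose, the force, the opening and the grip force at its end, in the units of the state.
- r.sense(): the state, without advancing time (a new reading comes with each control period).
- r.grab_frame(name): name is "side" or "top"; returns the picture (400x640x3 uint8, blue, green, red); there is no depth.
- r.camera_params(name): a dict with "mtx" (3x3 intrinsics, pixels), "eye" and "orientation" of the camera in the world. Camera axes: x right, y down, z forward; pixel columns grow to the right and rows downward; lengths in mm; the calibration is good to about 2 mm. A picture is of the moment at which its call begins. camera_params takes no time and is no camera call.
- r.sign_off(): hands the job in; it is judged then, once.
Trained networks look in the newest picture that a camera, given by its name, has taken for a name from the list of things; names that differ only in an ending like _2 or _b are one class to them, and where a whole thing is asked for, a point or a joint stands for the part that bears it (a point fixed in the world has none). Each returns a list of dicts, best first, with "conf" (0 to 1); they miss things now and then, are a little off and sometimes report something else, mostly with a low value. They report only what shows in the picture. A call takes as long as a camera call.
- r.recognise(name, camera): "box" ([left, top, width, height] in pixels, round what is visible of it).
The state is a dict: "clock": time; "qpos": joint angles; "qvel": joint speeds; "joint_efforts": joint torques, N m; "eef_pos": TCP position; "tcp_rot": TCP orientation; "contact_force": force on the tool from outside, world axes, zero at the start; "wrist_torque": the same for the moment, N m; "opening": opening from 0.0 (shut) to 1.0 (fully open); "grasp_force": force on a finger pad.
Only numpy, scipy, OpenCV 4.12 (cv2) and the standard library are available. Lean on these libraries where they do the work, as an engineer would, in place of code of your own. Each camera call takes 0.05 s, during which the arm holds its last target. There are 200 camera calls.

TASK

The jar mill's front feet need changing, so it has to be jacked up. Set the little lever jack on the bench with its saddle centred under the marked lift pad on the mill's front tongue, give the jack's handle one full trial stroke down and let it come all the way up again so that the mill settles back on its feet, then press the handle fully down once more and keep holding it down: the program finishes while holding, with the mill up on the jack. Lift the mill with the jack only, and leave the pot, the tin lid and the scoop where they are.

Things in the scene. Friction and masses are not known exactly. Their poses are not given: they have to be found in the camera images.
- mill_base: Jar mill on a fixed bed plate 215 x 290 x 10 mm; origin: centre of the plate's underside, z up, +x to the mill's rear. Hinged on it at the rear: chromed housing 220 (x) x 260 mm, top at 88 mm, with rollers and a lying white jar up to 180 mm. From its front face (x = -110 mm) a dark steel tongue, 44 wide, 9 thick, top 84 mm above the bench, juts to x = -190 mm over bare bench.
- lift_pad (a point): Centre of the lower face of the lift pad, a round boss 30 mm across under the tongue, at x = -160, y = 0 mm of mill_base, 70 mm above the bench with the mill down. Marked on the tongue's top, straight above, by a round raised steel button 18 mm across. Rises with the mill. Jacked, 10 to 20 N rest on it.
- mill (a joint): Tilt of the mill about its rear hinge (60 mm above the bench, 260 mm behind the lift pad): 0 = standing on its front feet, grows (rad) as the front is lifted; one full stroke of the jack lifts it to about 0.07 (pad 18 mm up).
- jack: Loose lever jack, about 0.85 kg. Origin: on the underside, below the grip post; z up, +x to the saddle end, handle to -x. Base 85 mm wide, 12 high, x from -130 to 110 mm. Square post 30 x 30 mm at the origin, top at 88 mm: grasp it across y near its top to move the jack; low cheeks beside it, 48 mm over all, reach up to 41 mm. Under the tongue its x axis should point as mill_base's does.
- saddle_top (a point): Centre of the top face of the jack's saddle, a round steel disc 40 mm across, 85 mm from the jack's origin along +x; its top is 62 mm above the jack's underside with the handle up (8 mm below the lift pad) and rises 58 mm per rad of handle, 26 mm in a full stroke.
- handle (a joint): Jack handle: 0 = fully up, where a spring returns it when let go; 0.45 rad = fully down, at a stop. Pivots about the jack's y axis at x = -28, z = 55 mm of the jack. No catch: the saddle follows the handle both ways. Pressing the paddle takes 2 to 4 N unloaded, 8 to 13 N with the mill on the saddle.
- paddle (a point): Centre of the top face of the handle's flat rubber paddle, 50 x 50 x 10 mm, to be pressed down; 125 mm from the pivot. Handle up: it slopes 0.5 rad, the point 119 mm above the bench at x = -135 mm of the jack. Fully down: slopes 0.05 rad, 66 mm above the bench at x = -153 mm.
- pot: Bystander: jar 72 mm across, 85 mm high, with a lid; origin: centre of its underside.
- tin_lid: Bystander: round brown metal lid 80 mm across, 20 mm thick, lying flat; origin: centre of its underside.
- scoop: Bystander: a spoon with a wooden handle, about 200 mm long, lying on the bench.

How it is judged:
By the outcome, as a careful person would: the job done as asked, in the order asked, and still so for the second after the job is handed in, while the arm keeps its last pose, push and grip.
It also fails if it takes over 69 s, if anything falls off the work surface, if the arm or the gripper's body presses on something with over 40 N, if the wrist force passes 120 N, or if a joint passes its speed limit or range.

## Working session

There is one attempt and no reset: what is moved stays moved. The work goes in short steps, Python scripts to look and compute and a tool call to move; the robot and the scene stay as the last step left them, time stands still between calls to the robot, and variables do not carry over. Pictures are saved under pics/ and viewed, at most 10 in all, crops included, and the job is handed in when it is done.

Besides the shell and the picture viewer there is one more tool, called after "Request:" by a JSON object that holds its "api" and its "payload". servo_tool: Moves the arm, as the interface text tells. Its arguments: {"type":"object","properties":{"deltas":{"type":"array","items":{"type":"object","properties":{"x":{"type":"number"},"y":{"type":"number"},"z":{"type":"number"},"rx":{"type":"number"},"ry":{"type":"number"},"rz":{"type":"number"},"gripper":{"type":"number"}}}},"newtons":{"type":"number"}},"required":["deltas"]}

```bash
mkdir -p pics; ls; python3 - <<'E'
from rig import r
import cv2, numpy as np
for c in("side","top"):
    im=r.grab_frame(c); cv2.imwrite(f"pics/{c}0.png",im)
    p=r.camera_params(c); print(c,{k:np.round(v,4).tolist() for k,v in p.items()})
    for n in("mill_base","lift_pad","jack","saddle_top","paddle","pot","tin_lid","scoop"):
        print(n,[(np.round(d["box"]).tolist(),round(d["conf"],2)) for d in r.recognise(n,c)[:2]])
print(r.sense())
E
```

```text
pics
side {'mtx': [[412.1577, 0.0, 319.5307], [0.0, 412.1577, 202.6351], [0.0, 0.0, 1.0]], 'eye': [526.7134, 860.299, 937.4056], 'orientation': [-2.3378, -0.0173, -3.0015]}
mill_base [([237.0, 237.0, 138.0, 131.0], 0.7)]
lift_pad [([243.0, 237.0, 126.0, 124.0], 0.93)]
jack [([350.0, 125.0, 39.0, 82.0], 0.95)]
saddle_top []
paddle [([352.0, 122.0, 17.0, 36.0], 0.64)]
pot [([268.0, 171.0, 22.0, 33.0], 0.8)]
tin_lid [([290.0, 150.0, 19.0, 18.0], 0.81)]
scoop [([245.0, 212.0, 27.0, 51.0], 0.56)]
top {'mtx': [[500.3484, 0.0, 321.8336], [0.0, 500.3484, 185.3638], [0.0, 0.0, 1.0]], 'eye': [361.1665, -5.0235, 1568.4335], 'orientation': [-2.96, 0.0048, -1.575]}
mill_base [([181.0, 143.0, 104.0, 106.0], 0.63)]
lift_pad [([180.0, 150.0, 105.0, 93.0], 0.67)]
jack [([360.0, 211.0, 103.0, 51.0], 0.86)]
saddle_top [([370.0, 239.0, 15.0, 11.0], 0.57)]
paddle [([412.0, 213.0, 52.0, 22.0], 0.6)]
pot [([349.0, 128.0, 22.0, 31.0], 0.58)]
tin_lid [([412.0, 144.0, 24.0, 25.0], 0.79)]
scoop [([268.0, 132.0, 64.0, 15.0], 0.78)]
{'clock': 0.9, 'qpos': array([ 1.28860001e+00,  3.52976247e-01,  1.63336759e+00,  3.58022730e-05,
        1.15523115e+00, -2.36650821e-03]), 'qvel': array([-0.00239122, -0.00051102,  0.00178482,  0.00185121, -0.00093968,
        0.00045749]), 'joint_efforts': array([-1.42401135e-03, -6.05133748e+01, -3.42444456e+01, -9.17087709e-05,
        9.45539468e-04,  3.34069318e-05]), 'eef_pos': array([172.59260762, 600.70987518, 231.30970311]), 'tcp_rot': array([ 3.14157491e+00, -3.27134450e-05,  2.86174839e+00]), 'contact_force': array([-0.37196681, -0.7273414 , -0.72668363]), 'wrist_torque': array([-0.02223286,  0.00540057, -0.01776981]), 'grasp_force': 0.0, 'opening': 1.000614256756835}
```

View pics/top0.png

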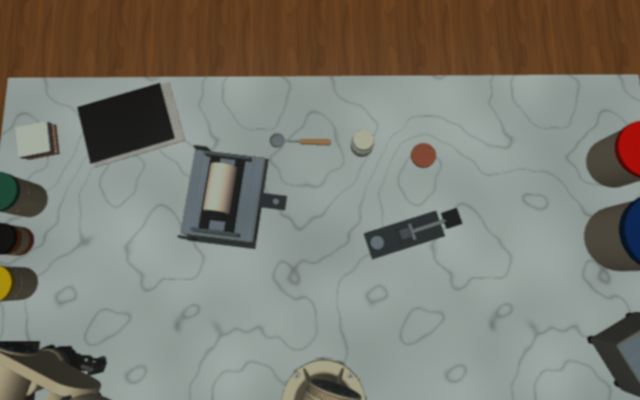

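View pics/side0.png

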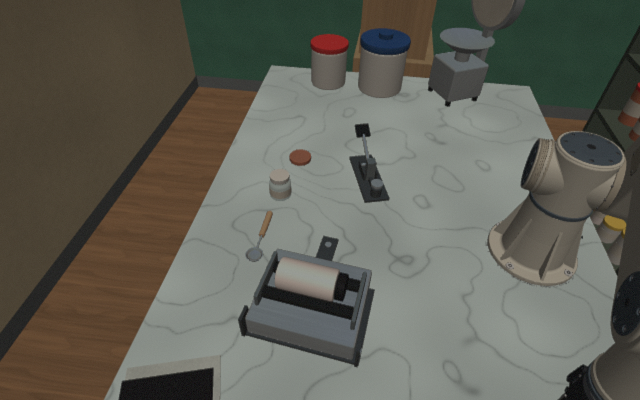

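Top view: the mill is at left with its tongue and button near (276,202). The jack has its saddle at about (377,242), post (407,233) and paddle (452,217). The pot is at (362,143), the lid at (423,155) and the scoop at (300,141). I'll zoom in to refine these.

```bash
cat > h.py <<'E'
import numpy as np, cv2
from scipy.spatial.transform import Rotation as R
from rig import r
P={c:r.camera_params(c) for c in("side","top")}
def rot(c): return R.from_euler("xyz",P[c]["orientation"]).as_matrix()
def w(c,u,v,z):
    p=P[c]; d=rot(c)@np.linalg.inv(p["mtx"])@[u,v,1]; e=np.array(p["eye"])
    return np.round(e+d*(z-e[2])/d[2],1)
def px(c,X):
    q=P[c]["mtx"]@(rot(c).T@(np.array(X,float)-P[c]["eye"])); return np.round(q[:2]/q[2],1)
def crop(c,x,y,ww,hh,s,im=None):
    im=r.grab_frame(c) if im is None else im
    return cv2.resize(im[y:y+hh,x:x+ww],None,fx=s,fy=s,interpolation=cv2.INTER_CUBIC)
def frame(o,yaw,p): # local point -> world
    c,s=np.cos(yaw),np.sin(yaw); return np.array([o[0]+c*p[0]-s*p[1],o[1]+s*p[0]+c*p[1],p[2]])
E
python3 - <<'E'
from h import *
t=cv2.imread("pics/top0.png"); s=cv2.imread("pics/side0.png")
a=crop("top",245,180,60,45,6,t); b=crop("top",355,200,115,65,6,t); c=crop("side",305,115,100,100,5,s)
A=np.zeros((590,800,3),np.uint8); A[:390,:690]=b; A[392:590,:360]=a[:198]; 
A[392:590,380:800]=crop("top",185,170,70,33,6,t)
cv2.imwrite("pics/z1.png",A)
# jack base as dark blob
sub=cv2.cvtColor(t,cv2.COLOR_BGR2GRAY)
m=((sub<95)*255).astype(np.uint8)
n,l,st,ce=cv2.connectedComponentsWithStats(m)
for x,y in((385,240),(430,225),(452,217),(270,202)):
    k=l[y,x]; print((x,y),k,st[k].tolist(),ce[k].round(1))
for n,u,v,z in(("saddle",377,242,62),("post",407,233,88),("paddle",452,217,119),("button",276,202,86),("pot",362,137,85),("lid",423,155,20),("scoop tip",330,142,10),("scoopbowl",277,140,10),("tonguefront",286,202,84)): print(n,w("top",u,v,z))
for n,u,v,z in(("saddle",376,184,62),("button",328,245,86),("paddle",363,130,119)): print("side",n,w("side",u,v,z))
E
```

```text
(385, 240) 12 [364, 211, 80, 48, 1851] [404.3 234.3]
(430, 225) 0 [0, 74, 640, 326, 180175] [324.7 238.2]
(452, 217) 11 [441, 208, 21, 20, 282] [451.2 217.9]
(270, 202) 6 [178, 145, 109, 104, 3248] [231.8 204.5]
saddle [ 464.3 -163.6   62. ]
post [ 488.6 -250.    88. ]
paddle [ 531.9 -377.3  119. ]
button [583.4 138.5  86. ]
pot [ 783.8 -122.9   85. ]
lid [ 742.  -320.7   20. ]
scoop tip [789.  -25.6  10. ]
scoopbowl [796.6 145.1  10. ]
tonguefront [583.5 108.7  84. ]
side saddle [ 470.9 -155.7   62. ]
side button [590.  142.5  86. ]
side paddle [ 531.8 -370.8  119. ]
```

View pics/z1.png

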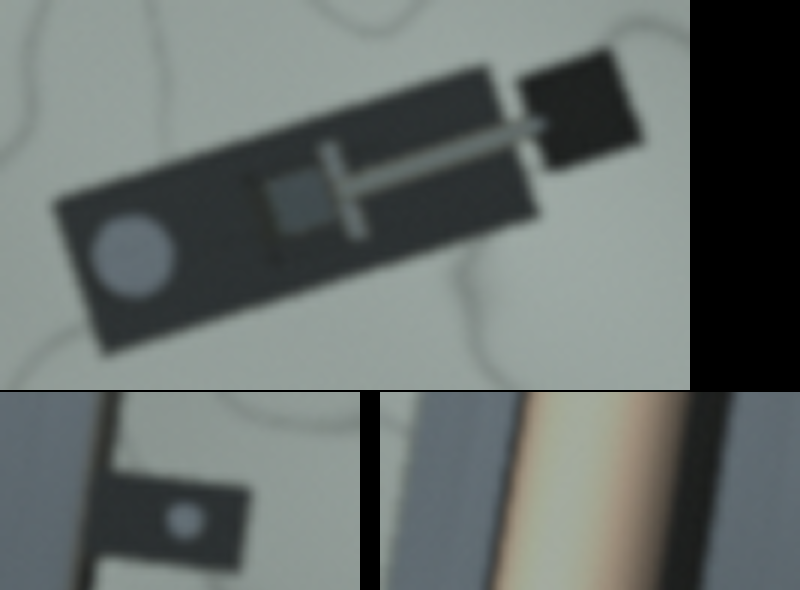

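Zoomed crop: saddle disc at (376.8,242.3), post at (404.8,233.3), paddle at (451.3,217.9), button at (275.4,201.1). I'll fit the poses of both bodies to their known geometry.

```bash
cat >> h.py <<'E'
from scipy.optimize import least_squares
def fit(c,loc,pix,x0):
    f=lambda q:np.concatenate([px(c,frame(q[:2],q[2],l))-p for l,p in zip(loc,pix)])
    s=least_squares(f,x0,diff_step=1e-3); return s.x,s.fun.reshape(-1,2)
E
sed -i 's/return np.round(q\[:2\]\/q\[2\],1)/return q[:2]\/q[2]/' h.py
python3 - <<'E'
from h import *
o=np.array
d=lambda u,v:(355+u/6-.417,200+v/6-.417)
e=lambda u,v:(245+u/6-.417,180+(v-392)/6-.417)
J=[(85,0,62),(0,0,88),(-135,0,119),(110,-42.5,12),(-130,-42.5,12),(-130,42.5,12),(110,42.5,12)]
jp=[d(133,256),d(301,202),d(580,110),d(52,203),d(488,66),d(542,215),d(105,355)]
x,f=fit("top",J,jp,[488,-250,1.88]); print("jack",x.round(3),f.round(2).tolist())
M=[(-160,0,86),(-190,-22,84),(-190,22,84),(-110,-22,84),(-110,22,84)]
mp=[e(185,521),e(250,490),e(240,573),e(112,470),e(101,557)]
x2,f=fit("top",M,mp,[600,300,1.44]); print("mill",x2.round(3),f.round(2).tolist())
lp=frame(x2[:2],x2[2],(-160,0,70)); tj=frame(lp[:2],x2[2],(-85,0,0))
print("pad",lp.round(1),"jack target",tj.round(1),"turn",x2[2]-x[2],"saddle now",frame(x[:2],x[2],(85,0,62)).round(1))
print("side px pred",px("side",frame(x[:2],x[2],(85,0,62))),px("side",frame(x2[:2],x2[2],(-160,0,86))))
E
```

```text
jack [ 488.198 -244.267    1.872] [[0.1, 0.2], [0.3, -0.09], [-0.59, 0.34], [-0.06, -0.54], [0.07, -0.77], [0.39, 0.33], [-0.2, 0.48]]
mill [605.52  294.864   1.441] [[1.35, 0.42], [1.49, -0.27], [1.14, 0.31], [-1.83, -0.19], [-2.15, -0.32]]
pad [584.9 136.2  70. ] jack target [573.9  51.9   0. ] turn -0.43030727320102713 saddle now [ 463.  -163.1   62. ]
side px pred [378.52438595 182.76762926] [330.19323244 243.46243671]
```

Request:
{"api": "servo_tool", "payload": {"deltas": [{"x": 8,"y": -21,"z": 10,"rz": -0.025,"gripper": 1},{"x": 24,"y": -63,"z": 20,"rz": -0.075},{"x": 40,"y": -105,"z": 20,"rz": -0.125},{"x": 56,"y": -150,"z": 20,"rz": -0.175},{"x": 72,"y": -195,"z": 20,"rz": -0.225},{"x": 90,"y": -240,"z": 20,"rz": -0.28},{"x": 107,"y": -285,"z": 20,"rz": -0.33},{"x": 124,"y": -330,"z": 20,"rz": -0.38},{"x": 140,"y": -375,"z": 20,"rz": -0.44},{"x": 156,"y": -420,"z": 20,"rz": -0.49}]}}

```text
invalid input
```

Request:
{"api": "servo_tool", "payload": {"deltas": [{"x": 16,"y": -45,"z": 0,"rz": -0.05},{"x": 32,"y": -90,"z": -10,"rz": -0.1},{"x": 49,"y": -135,"z": -20,"rz": -0.15},{"x": 66,"y": -180,"z": -30,"rz": -0.2},{"x": 82,"y": -225,"z": -40,"rz": -0.25},{"x": 99,"y": -270,"z": -50,"rz": -0.3},{"x": 116,"y": -315,"z": -60,"rz": -0.36},{"x": 132,"y": -360,"z": -70,"rz": -0.42},{"x": 148,"y": -400,"z": -85,"rz": -0.47},{"x": 159.5,"y": -425,"z": -95,"rz": -0.5}]}}

```text
invalid input
```

Request:
{"api": "servo_tool", "payload": {"deltas": [{"x": 8,"y": -21,"z": 10,"rx": 0,"ry": 0,"rz": -0.025,"gripper": 1},{"x": 24,"y": -63,"z": 20,"rx": 0,"ry": 0,"rz": -0.075,"gripper": 1},{"x": 40,"y": -105,"z": 20,"rx": 0,"ry": 0,"rz": -0.125,"gripper": 1},{"x": 56,"y": -150,"z": 20,"rx": 0,"ry": 0,"rz": -0.175,"gripper": 1},{"x": 72,"y": -195,"z": 20,"rx": 0,"ry": 0,"rz": -0.225,"gripper": 1},{"x": 90,"y": -240,"z": 20,"rx": 0,"ry": 0,"rz": -0.28,"gripper": 1},{"x": 107,"y": -285,"z": 20,"rx": 0,"ry": 0,"rz": -0.33,"gripper": 1},{"x": 124,"y": -330,"z": 20,"rx": 0,"ry": 0,"rz": -0.38,"gripper": 1},{"x": 140,"y": -375,"z": 20,"rx": 0,"ry": 0,"rz": -0.44,"gripper": 1},{"x": 156,"y": -420,"z": 20,"rx": 0,"ry": 0,"rz": -0.49,"gripper": 1}]}}

```text
clock: 1.9
eef_pos: [328.9, 179.0, 251.6]
tcp_rot: [3.14, 0.0, 2.37]
contact_force: [1.0, -0.6, -0.4]
opening: 1.003
grasp_force: 0.0
```

Request:
{"api": "servo_tool", "payload": {"deltas": [{"x": 16,"y": -45,"z": 0,"rx": 0,"ry": 0,"rz": -0.05,"gripper": 1},{"x": 32,"y": -90,"z": -10,"rx": 0,"ry": 0,"rz": -0.1,"gripper": 1},{"x": 49,"y": -135,"z": -20,"rx": 0,"ry": 0,"rz": -0.15,"gripper": 1},{"x": 66,"y": -180,"z": -30,"rx": 0,"ry": 0,"rz": -0.2,"gripper": 1},{"x": 82,"y": -225,"z": -40,"rx": 0,"ry": 0,"rz": -0.25,"gripper": 1},{"x": 99,"y": -270,"z": -50,"rx": 0,"ry": 0,"rz": -0.3,"gripper": 1},{"x": 116,"y": -315,"z": -60,"rx": 0,"ry": 0,"rz": -0.36,"gripper": 1},{"x": 132,"y": -360,"z": -70,"rx": 0,"ry": 0,"rz": -0.42,"gripper": 1},{"x": 148,"y": -400,"z": -80,"rx": 0,"ry": 0,"rz": -0.47,"gripper": 1},{"x": 159.5,"y": -425,"z": -90,"rx": 0,"ry": 0,"rz": -0.5,"gripper": 1}]}}

```text
clock: 2.9
eef_pos: [489.0, -247.4, 161.0]
tcp_rot: [3.141, 0.001, 1.868]
contact_force: [1.2, 1.0, -1.1]
opening: 1.001
grasp_force: 0.0
```

```bash
python3 - <<'E'
from h import *
t=r.grab_frame("top"); s=r.grab_frame("side")
A=np.zeros((600,800,3),np.uint8)
A[:300,:520]=crop("top",350,195,130,75,4,t); A[:460,520:800]=crop("side",335,95,70,115,4,s)[:, :280]
cv2.imwrite("pics/z2.png",A); q=r.sense(); print(q["eef_pos"],q["tcp_rot"],q["qpos"],q["clock"])
E
```

```text
[ 488.84554956 -247.16595781  160.03876521] [-3.14122499e+00  2.39021949e-04  1.86835828e+00] [-4.70597742e-01  3.15607565e-01  1.86568360e+00 -5.21536509e-04
  9.60399895e-01 -7.67860693e-01] 3.0
```

View pics/z2.png

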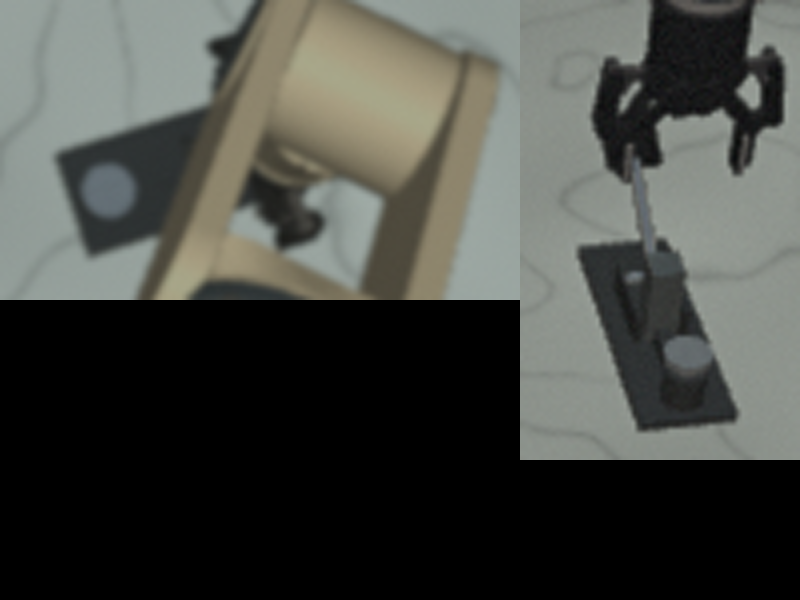

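The crops show the open fingers straddling the jack post, with the handle behind and the saddle in front. I'll descend and grip.

Request:
{"api": "servo_tool", "payload": {"deltas": [{"x": 0,"y": 0,"z": -25,"rx": 0,"ry": 0,"rz": 0.003,"gripper": 1},{"x": 0,"y": 0,"z": -55,"rx": 0,"ry": 0,"rz": 0.003,"gripper": 1},{"x": 0,"y": 0,"z": -80,"rx": 0,"ry": 0,"rz": 0.003,"gripper": 1},{"x": 0,"y": 0,"z": -97,"rx": 0,"ry": 0,"rz": 0.003,"gripper": 1},{"x": 0,"y": 0,"z": -105,"rx": 0,"ry": 0,"rz": 0.003,"gripper": 1},{"x": 0,"y": 0,"z": -105,"rx": 0,"ry": 0,"rz": 0.003,"gripper": 1}]}}

```text
clock: 3.6
eef_pos: [487.5, -243.5, 55.8]
tcp_rot: [-3.14, -0.001, 1.875]
contact_force: [0.6, -0.2, -0.3]
opening: 1.002
grasp_force: 0.0
```

Request:
{"api": "servo_tool", "payload": {"deltas": [{"x": 0,"y": 0,"z": 0,"rx": 0,"ry": 0,"rz": 0,"gripper": -1},{"x": 0,"y": 0,"z": 0,"rx": 0,"ry": 0,"rz": 0,"gripper": -1},{"x": 0,"y": 0,"z": 0,"rx": 0,"ry": 0,"rz": 0,"gripper": -1},{"x": 0,"y": 0,"z": 0,"rx": 0,"ry": 0,"rz": 0,"gripper": -1},{"x": 0,"y": 0,"z": 0,"rx": 0,"ry": 0,"rz": 0,"gripper": -1},{"x": 0,"y": 0,"z": 0,"rx": 0,"ry": 0,"rz": 0,"gripper": -1},{"x": 0,"y": 0,"z": 0,"rx": 0,"ry": 0,"rz": 0,"gripper": -1},{"x": 0,"y": 0,"z": 0,"rx": 0,"ry": 0,"rz": 0,"gripper": -1},{"x": 0,"y": 0,"z": 0,"rx": 0,"ry": 0,"rz": 0,"gripper": -1},{"x": 0,"y": 0,"z": 0,"rx": 0,"ry": 0,"rz": 0,"gripper": -1}], "newtons": 70}}

```text
clock: 4.6
eef_pos: [489.5, -244.7, 57.4]
tcp_rot: [3.139, 0.002, 1.874]
contact_force: [3.6, 2.3, 6.6]
opening: 0.34
grasp_force: 69.5
```

Request:
{"api": "servo_tool", "payload": {"deltas": [{"x": 0,"y": 0,"z": 12,"rx": 0,"ry": 0,"rz": 0,"gripper": -1},{"x": 0,"y": 0,"z": 25,"rx": 0,"ry": 0,"rz": 0,"gripper": -1},{"x": 5,"y": 15,"z": 30,"rx": 0,"ry": 0,"rz": -0.03,"gripper": -1},{"x": 15,"y": 40,"z": 30,"rx": 0,"ry": 0,"rz": -0.09,"gripper": -1},{"x": 27,"y": 72,"z": 30,"rx": 0,"ry": 0,"rz": -0.16,"gripper": -1},{"x": 40,"y": 106,"z": 30,"rx": 0,"ry": 0,"rz": -0.23,"gripper": -1},{"x": 53,"y": 140,"z": 30,"rx": 0,"ry": 0,"rz": -0.3,"gripper": -1},{"x": 64,"y": 172,"z": 30,"rx": 0,"ry": 0,"rz": -0.37,"gripper": -1},{"x": 71,"y": 192,"z": 30,"rx": 0,"ry": 0,"rz": -0.41,"gripper": -1},{"x": 74,"y": 201,"z": 30,"rx": 0,"ry": 0,"rz": -0.43,"gripper": -1}]}}

```text
clock: 5.6
eef_pos: [562.3, -41.3, 86.8]
tcp_rot: [-3.141, -0.0, 1.445]
contact_force: [0.7, -0.4, -9.5]
opening: 0.342
grasp_force: 71.7
```

```bash
python3 - <<'E'
from h import *
t=r.grab_frame("top"); s=r.grab_frame("side")
A=np.zeros((600,800,3),np.uint8)
A[:540,:400]=crop("top",255,175,100,90,6,t)[:, :400]; A[:600,400:800]=crop("side",310,150,80,120,5,s)
cv2.imwrite("pics/z3.png",A); q=r.sense(); print(q["eef_pos"],q["tcp_rot"],q["contact_force"],q["clock"])
E
```

```text
[562.06997398 -41.98231246  86.71446753] [-3.14123917e+00 -2.09981453e-04  1.44617029e+00] [ 0.63666859  0.5487488  -9.88459924] 5.7
```

View pics/z3.png

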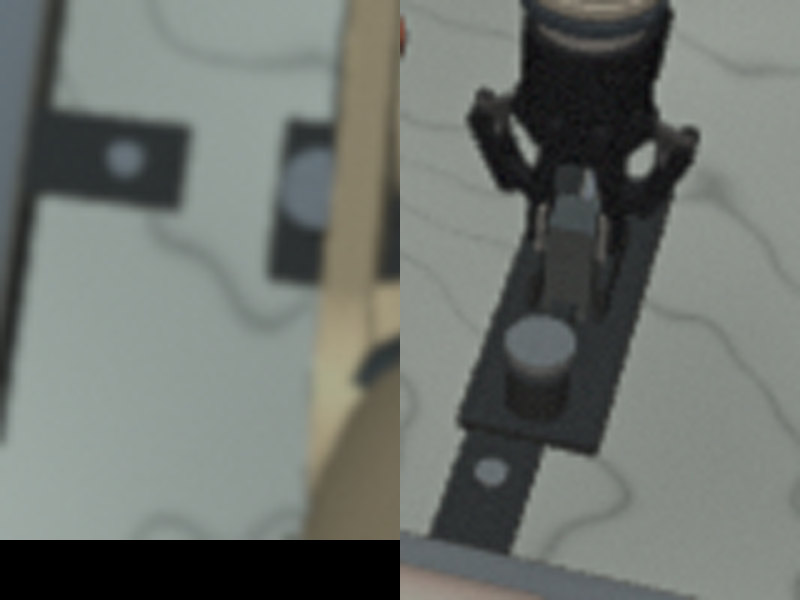

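The jack is held level and lined up with the tongue. In the side view the saddle is at (337.6,218.0) and the button at (327.6,244.0). In the top view they are at (308.8,205.9) and (275.4,201.1).

```bash
python3 - <<'E'
from h import *
for c,s,b in(("side",(337.6,218.0),(327.6,244.0)),("top",(308.8,205.9),(275.4,201.1))):
    S=w(c,*s,92.5);B=w(c,*b,86); d=(B-S)[:2]
    for yaw in(1.441,):
        a=np.array([np.cos(yaw),np.sin(yaw)]); n=np.array([-a[1],a[0]])
        print(c,S,B,"d",d,"along",d@a,"lat",d@n)
S=frame((562,-42.5),1.445,(85,0,92.5)); print("FK saddle",S)
# yaw of tongue by front/side edges at z84 (top crop): upper edge (65,111)-(188,127); lower (45,193)-(178,209)
f=lambda u,v:w("top",255+u/6-.417,175+v/6-.417,84)
for a,b in(((188,127),(70,112)),((178,209),(50,193))):
    d=f(*b)-f(*a); print("yaw",np.arctan2(d[1],d[0]))
# base front edge of jack (z=42): (287,121)-(268,279)
f=lambda u,v:w("top",255+u/6-.417,175+v/6-.417,42)
d=f(287,121)-f(268,279); print("jack yaw",np.arctan2(d[1],d[0])+np.pi/2)
f=lambda u,v:w("top",245+u/6-.417,180+v/6-.417,88)
E
```

```text
side [575.   44.4  92.5] [591.6 139.2  86. ] d [16.6 94.8] along 96.15114285567734 lat -4.190194213533253
top [570.2  40.   92.5] [586.1 140.3  86. ] d [ 15.9 100.3] along 101.51427584475957 lat -2.7842054008401043
FK saddle [572.66450863  41.82833602  92.5       ]
yaw 1.4383552551185623
yaw 1.4402922936845086
jack yaw 1.4548965135122083
```

Request:
{"api": "servo_tool", "payload": {"deltas": [{"x": 0,"y": 0,"z": -13,"rx": 0,"ry": 0,"rz": -0.005,"gripper": -1},{"x": 0,"y": 0,"z": -24,"rx": 0,"ry": 0,"rz": -0.005,"gripper": -1},{"x": 2,"y": 10,"z": -27,"rx": 0,"ry": 0,"rz": -0.005,"gripper": -1},{"x": 5,"y": 28,"z": -27,"rx": 0,"ry": 0,"rz": -0.005,"gripper": -1},{"x": 8,"y": 46,"z": -27,"rx": 0,"ry": 0,"rz": -0.005,"gripper": -1},{"x": 11,"y": 64,"z": -27,"rx": 0,"ry": 0,"rz": -0.005,"gripper": -1},{"x": 14,"y": 80,"z": -27,"rx": 0,"ry": 0,"rz": -0.005,"gripper": -1},{"x": 15,"y": 92,"z": -27,"rx": 0,"ry": 0,"rz": -0.005,"gripper": -1},{"x": 16,"y": 98,"z": -27,"rx": 0,"ry": 0,"rz": -0.005,"gripper": -1},{"x": 16,"y": 98,"z": -27,"rx": 0,"ry": 0,"rz": -0.005,"gripper": -1}]}}

```text
clock: 6.7
eef_pos: [578.1, 55.3, 59.1]
tcp_rot: [-3.141, 0.0, 1.441]
contact_force: [0.2, 0.1, -9.5]
opening: 0.343
grasp_force: 71.7
```

Request:
{"api": "servo_tool", "payload": {"deltas": [{"x": 0,"y": 0,"z": -1,"rx": 0,"ry": 0,"rz": 0,"gripper": -1},{"x": 0,"y": 0,"z": -2.5,"rx": 0,"ry": 0,"rz": 0,"gripper": -1},{"x": 0,"y": 0,"z": -2.5,"rx": 0,"ry": 0,"rz": 0,"gripper": -1}]}}

```text
clock: 7.0
eef_pos: [578.0, 54.2, 57.5]
tcp_rot: [-3.142, -0.0, 1.439]
contact_force: [-4.4, 0.3, 1.2]
opening: 0.341
grasp_force: 73.0
```

Request:
{"api": "servo_tool", "payload": {"deltas": [{"x": 0,"y": 0,"z": 0,"rx": 0,"ry": 0,"rz": 0,"gripper": 1},{"x": 0,"y": 0,"z": 0,"rx": 0,"ry": 0,"rz": 0,"gripper": 1},{"x": 0,"y": 0,"z": 0,"rx": 0,"ry": 0,"rz": 0,"gripper": 1},{"x": 0,"y": 0,"z": 0,"rx": 0,"ry": 0,"rz": 0,"gripper": 1},{"x": 0,"y": 0,"z": 0,"rx": 0,"ry": 0,"rz": 0,"gripper": 1},{"x": 0,"y": 0,"z": 15,"rx": 0,"ry": 0,"rz": 0,"gripper": 1},{"x": 0,"y": 0,"z": 45,"rx": 0,"ry": 0,"rz": 0,"gripper": 1},{"x": 0,"y": 0,"z": 85,"rx": 0,"ry": 0,"rz": 0,"gripper": 1},{"x": 0,"y": 0,"z": 120,"rx": 0,"ry": 0,"rz": 0,"gripper": 1},{"x": 0,"y": 0,"z": 140,"rx": 0,"ry": 0,"rz": 0,"gripper": 1}]}}

```text
clock: 8.0
eef_pos: [579.4, 54.8, 201.1]
tcp_rot: [3.137, -0.001, 1.44]
contact_force: [0.0, -0.1, -0.2]
opening: 0.999
grasp_force: 0.0
```

Request:
{"api": "servo_tool", "payload": {"deltas": [{"x": -10,"y": -25,"z": 10,"rx": 0,"ry": 0,"rz": 0,"gripper": 1},{"x": -20,"y": -60,"z": 10,"rx": 0,"ry": 0,"rz": 0,"gripper": 1},{"x": -35,"y": -100,"z": 10,"rx": 0,"ry": 0,"rz": 0,"gripper": 1},{"x": -50,"y": -140,"z": 10,"rx": 0,"ry": 0,"rz": 0,"gripper": 1},{"x": -65,"y": -180,"z": 10,"rx": 0,"ry": 0,"rz": 0,"gripper": 1},{"x": -80,"y": -220,"z": 10,"rx": 0,"ry": 0,"rz": 0,"gripper": 1},{"x": -95,"y": -260,"z": 10,"rx": 0,"ry": 0,"rz": 0,"gripper": 1},{"x": -110,"y": -300,"z": 10,"rx": 0,"ry": 0,"rz": 0,"gripper": 1},{"x": -115,"y": -315,"z": 10,"rx": 0,"ry": 0,"rz": 0,"gripper": 1},{"x": -115,"y": -315,"z": 10,"rx": 0,"ry": 0,"rz": 0,"gripper": 1}]}}

```text
clock: 9.0
eef_pos: [462.6, -262.0, 207.7]
tcp_rot: [3.141, 0.001, 1.437]
contact_force: [0.6, 0.2, -0.4]
opening: 0.999
grasp_force: 0.0
```

```bash
python3 - <<'E'
from h import *
t=r.grab_frame("top"); s=r.grab_frame("side"); cv2.imwrite("pics/top4.png",t); cv2.imwrite("pics/side4.png",s)
A=np.zeros((600,800,3),np.uint8)
A[:360,:800]=crop("top",255,180,134,60,6,t)[:, :800]; A[362:600,:480]=crop("side",300,210,80,40,6,s)[:238]
cv2.imwrite("pics/z4.png",A); q=r.sense(); print(q["eef_pos"],q["contact_force"],q["clock"])
E
```

```text
[ 463.28137813 -259.88138604  207.2794425 ] [ 0.13262575 -0.00382296 -0.83510649] 9.1
```

View pics/z4.png

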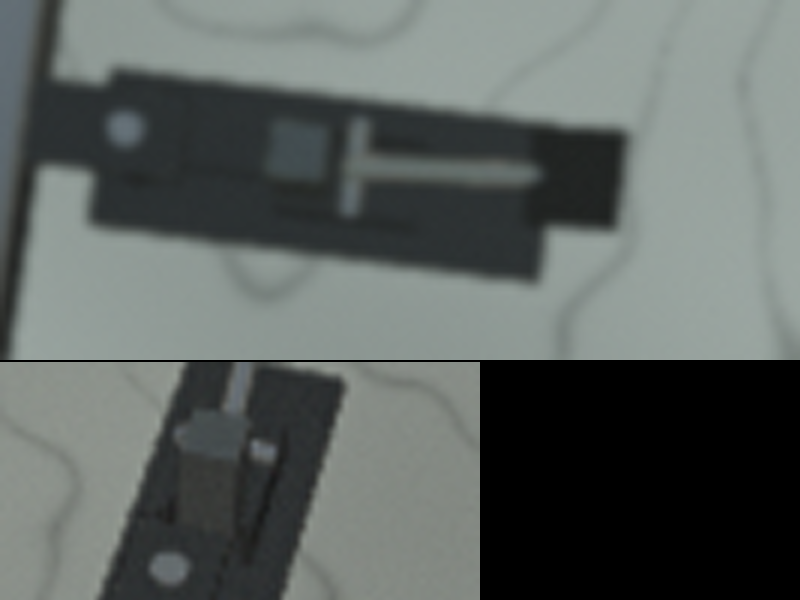

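```bash
python3 - <<'E'
from h import *
d=lambda u,v:(255+u/6-.417,180+v/6-.417)
J=[(0,0,88),(-157,0,131),(110,-42.5,12),(110,42.5,12),(-130,42.5,12)]
# camera sees right (u+) = -y ; jack +y side is image lower/upper decided by fit residual
p=[d(297,151),d(621,180),d(112,67),d(88,226),d(540,282)]
x,f=fit("top",J,p,[578,54,1.44]); print("jack",x.round(3),f.round(2).tolist())
B=w("top",*d(124,129),86); S=frame(x[:2],x[2],(85,0,62))
a=np.array([np.cos(1.44),np.sin(1.44)]); n=np.array([-a[1],a[0]])
e=(B-S)[:2]; print("button",B,"saddle",S,"err along",e@a,"lat",e@n)
g=lambda u,v:(300+u/6-.417,210+(v-362)/6-.417)
B=w("side",*g(169,568),86); T=w("side",*g(214,435),88); e=(B-T)[:2]
print("side button",B,"post",T,"along-85",e@a-85,"lat",e@n)
T=w("top",*d(297,151),88); print("top post",T)
E
```

```text
jack [574.294  52.646   1.439] [[0.53, 0.02], [-0.29, -0.13], [-0.42, -0.14], [-0.35, -0.07], [0.52, 0.31]]
button [586.2 140.8  86. ] saddle [585.45948696 136.90943214  62.        ] err along 3.9539164409727108 lat -0.2267655430113339
side button [591.2 138.8  86. ] post [580.3  55.8  88. ] along-85 -1.2873386748442215 lat 0.0182718299766087
top post [574.4  54.2  88. ]
```

The fit puts the saddle under the pad within about 2 mm along the tongue and 0.3 mm across it, at the right yaw. I'll close the fingers and move above the paddle.

Request:
{"api": "servo_tool", "payload": {"deltas": [{"x": 10,"y": 20,"z": 0,"rx": 0,"ry": 0,"rz": 0,"gripper": -1},{"x": 28,"y": 54,"z": 0,"rx": 0,"ry": 0,"rz": 0,"gripper": -1},{"x": 48,"y": 92,"z": 0,"rx": 0,"ry": 0,"rz": 0,"gripper": -1},{"x": 68,"y": 130,"z": 0,"rx": 0,"ry": 0,"rz": 0,"gripper": -1},{"x": 86,"y": 164,"z": 0,"rx": 0,"ry": 0,"rz": 0,"gripper": -1},{"x": 95,"y": 180,"z": -15,"rx": 0,"ry": 0,"rz": 0,"gripper": -1},{"x": 98,"y": 186,"z": -40,"rx": 0,"ry": 0,"rz": 0,"gripper": -1},{"x": 98,"y": 186,"z": -60,"rx": 0,"ry": 0,"rz": 0,"gripper": -1},{"x": 98,"y": 186,"z": -70,"rx": 0,"ry": 0,"rz": 0,"gripper": -1},{"x": 98,"y": 186,"z": -70,"rx": 0,"ry": 0,"rz": 0,"gripper": -1}], "newtons": 40}}

```text
clock: 10.1
eef_pos: [560.2, -73.0, 135.7]
tcp_rot: [-3.139, -0.0, 1.441]
contact_force: [-0.4, 0.9, 0.3]
opening: -0.007
grasp_force: 0.0
```

```bash
python3 - <<'E'
from h import *
t=r.grab_frame("top"); s=r.grab_frame("side")
A=np.zeros((600,800,3),np.uint8)
A[:300,:400]=crop("top",290,170,100,75,4,t); A[:600,400:800]=crop("side",310,130,80,120,5,s)
cv2.imwrite("pics/z5.png",A); q=r.sense(); print(q["eef_pos"],q["tcp_rot"],q["contact_force"],q["opening"],q["clock"])
E
```

```text
[561.47591343 -73.88635986 137.4409299 ] [ 3.14108084e+00 -9.39159341e-05  1.44023122e+00] [ 0.63416621 -0.47543527  0.24455261] -4.229195784120754e-05 10.2
```

View pics/z5.png

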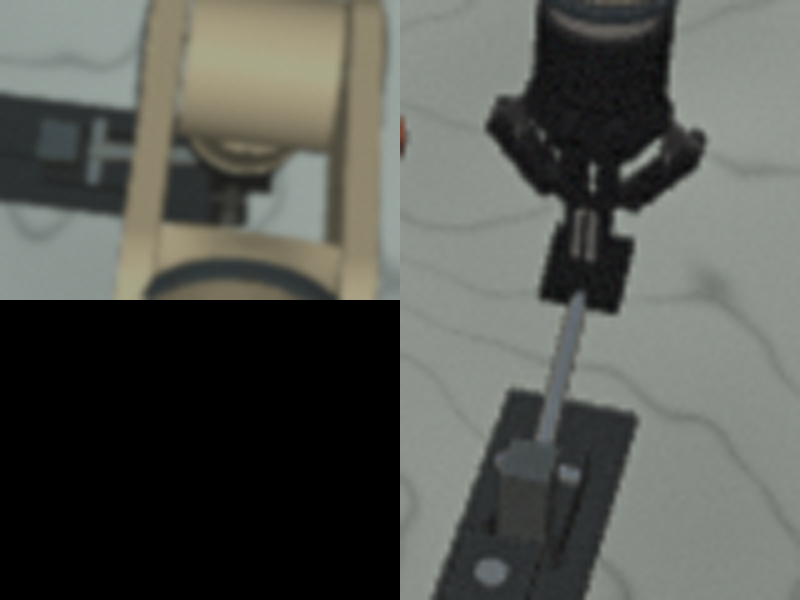

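The shut fingertips are centred above the paddle (side view, near (585,265) in the crop). I'll start the trial stroke along the handle's arc.

Request:
{"api": "servo_tool", "payload": {"deltas": [{"x": 0,"y": 0,"z": -10,"rx": 0,"ry": 0,"rz": 0,"gripper": -1},{"x": 0,"y": -1,"z": -15,"rx": 0,"ry": 0,"rz": 0,"gripper": -1},{"x": -0.5,"y": -4,"z": -21,"rx": 0,"ry": 0,"rz": 0,"gripper": -1},{"x": -1,"y": -8,"z": -29,"rx": 0,"ry": 0,"rz": 0,"gripper": -1},{"x": -1.5,"y": -11,"z": -37,"rx": 0,"ry": 0,"rz": 0,"gripper": -1},{"x": -1.7,"y": -13,"z": -46,"rx": 0,"ry": 0,"rz": 0,"gripper": -1},{"x": -2,"y": -15,"z": -54,"rx": 0,"ry": 0,"rz": 0,"gripper": -1},{"x": -2,"y": -16,"z": -61,"rx": 0,"ry": 0,"rz": 0,"gripper": -1},{"x": -2,"y": -16.5,"z": -65,"rx": 0,"ry": 0,"rz": 0,"gripper": -1},{"x": -2,"y": -16.5,"z": -65,"rx": 0,"ry": 0,"rz": 0,"gripper": -1}]}}

```text
clock: 11.2
eef_pos: [559.2, -92.3, 71.6]
tcp_rot: [3.141, 0.001, 1.44]
contact_force: [-3.3, -5.1, 10.0]
opening: -0.002
grasp_force: 4.6
```

Request:
{"api": "servo_tool", "payload": {"deltas": [{"x": 0,"y": -1,"z": -2,"rx": 0,"ry": 0,"rz": 0,"gripper": -1},{"x": 0,"y": -2,"z": -4,"rx": 0,"ry": 0,"rz": 0,"gripper": -1},{"x": 0,"y": -2,"z": -5.5,"rx": 0,"ry": 0,"rz": 0,"gripper": -1},{"x": 0,"y": -2,"z": -5.5,"rx": 0,"ry": 0,"rz": 0,"gripper": -1}]}}

```text
clock: 11.6
eef_pos: [559.1, -93.1, 66.3]
tcp_rot: [-3.142, -0.0, 1.439]
contact_force: [-2.6, 1.3, 8.7]
opening: 0.001
grasp_force: 4.6
```

Request:
{"api": "servo_tool", "payload": {"deltas": [{"x": 0,"y": 0,"z": -1,"rx": 0,"ry": 0,"rz": 0,"gripper": -1},{"x": 0,"y": 0,"z": -1.5,"rx": 0,"ry": 0,"rz": 0,"gripper": -1},{"x": 0,"y": 0,"z": -1.5,"rx": 0,"ry": 0,"rz": 0,"gripper": -1}]}}

```text
clock: 11.9
eef_pos: [559.2, -93.1, 65.6]
tcp_rot: [3.141, -0.0, 1.439]
contact_force: [-5.0, 1.2, 18.5]
opening: -0.002
grasp_force: 9.1
```

```bash
cat >> h.py <<'E'
def button(c,im=None):
    im=r.grab_frame(c) if im is None else im
    g=cv2.cvtColor(im,cv2.COLOR_BGR2GRAY).astype(float)
    u,v={"side":(328,242),"top":(275,201)}[c]; k=6
    p=g[v-k:v+k+1,u-k:u+k+1]; p=np.clip(p-85,0,None); n,l=cv2.connectedComponents((p>0).astype(np.uint8))
    b=max(range(1,n),key=lambda i:p[l==i].sum() if not (l==i)[[0,-1]].any() and not (l==i)[:,[0,-1]].any() else -1)
    p=p*(l==b); yy,xx=np.mgrid[-k:k+1,-k:k+1]
    return round(u+(p*xx).sum()/p.sum(),2),round(v+(p*yy).sum()/p.sum(),2),int((p>0).sum())
E
python3 - <<'E'
from h import *
print("before",button("side",cv2.imread("pics/side4.png")),button("top",cv2.imread("pics/top4.png")))
print("now",button("side"),button("top"))
B=w("side",328,244,86); print(B, px("side",B),px("side",B+[0,0,18]),px("top",w("top",275.4,201.1,86)+[0,0,18]))
print(r.sense()["contact_force"],r.sense()["clock"])
E
```

```text
before (np.float64(327.77), np.float64(243.88), 24) (np.float64(275.32), np.float64(200.88), 21)
now (np.float64(327.72), np.float64(240.03), 26) (np.float64(274.06), np.float64(199.96), 21)
[590.5 139.   86. ] [327.99409725 244.00001057] [328.20687911 239.61177938] [274.8193619  200.19656116]
[-5.17938703  1.44938158 18.10630862] 12.0
```

Full stroke confirmed: the button rose 3.9 px in the side view, matching about 18 mm of lift, and the stop is felt. Now I'll let the handle come all the way up.

Request:
{"api": "servo_tool", "payload": {"deltas": [{"x": 0,"y": 1,"z": 5,"rx": 0,"ry": 0,"rz": 0,"gripper": -1},{"x": 0,"y": 3,"z": 11,"rx": 0,"ry": 0,"rz": 0,"gripper": -1},{"x": 0,"y": 4,"z": 18,"rx": 0,"ry": 0,"rz": 0,"gripper": -1},{"x": 0.3,"y": 6,"z": 26,"rx": 0,"ry": 0,"rz": 0,"gripper": -1},{"x": 0.6,"y": 8,"z": 34,"rx": 0,"ry": 0,"rz": 0,"gripper": -1},{"x": 1,"y": 11,"z": 43,"rx": 0,"ry": 0,"rz": 0,"gripper": -1},{"x": 1.5,"y": 15,"z": 52,"rx": 0,"ry": 0,"rz": 0,"gripper": -1},{"x": 2,"y": 18.5,"z": 62,"rx": 0,"ry": 0,"rz": 0,"gripper": -1},{"x": 2,"y": 18.5,"z": 75,"rx": 0,"ry": 0,"rz": 0,"gripper": -1},{"x": 2,"y": 18.5,"z": 82,"rx": 0,"ry": 0,"rz": 0,"gripper": -1}]}}

```text
clock: 13.0
eef_pos: [561.4, -74.5, 147.9]
tcp_rot: [3.141, 0.0, 1.44]
contact_force: [0.4, 0.7, 0.8]
opening: 0.001
grasp_force: 0.0
```

Request:
{"api": "servo_tool", "payload": {"deltas": [{"x": 0,"y": 0,"z": 0,"rx": 0,"ry": 0,"rz": 0,"gripper": -1},{"x": 0,"y": 0,"z": 0,"rx": 0,"ry": 0,"rz": 0,"gripper": -1},{"x": 0,"y": 0,"z": 0,"rx": 0,"ry": 0,"rz": 0,"gripper": -1},{"x": 0,"y": 0,"z": 0,"rx": 0,"ry": 0,"rz": 0,"gripper": -1},{"x": 0,"y": 0,"z": 0,"rx": 0,"ry": 0,"rz": 0,"gripper": -1},{"x": 0,"y": 0,"z": 0,"rx": 0,"ry": 0,"rz": 0,"gripper": -1},{"x": 0,"y": 0,"z": 0,"rx": 0,"ry": 0,"rz": 0,"gripper": -1},{"x": 0,"y": 0,"z": 0,"rx": 0,"ry": 0,"rz": 0,"gripper": -1}]}}

```text
clock: 13.8
eef_pos: [561.1, -74.3, 146.7]
tcp_rot: [-3.142, 0.0, 1.44]
contact_force: [-0.4, 0.6, 0.7]
opening: -0.001
grasp_force: 0.0
```

```bash
python3 - <<'E'
from h import *
t=r.grab_frame("top"); s=r.grab_frame("side"); print("now",button("side",s),button("top",t))
A=np.zeros((600,800,3),np.uint8)
A[:360,:400]=crop("top",260,180,66,60,6,t)[:, :396][:, :396].copy() if 0 else cv2.copyMakeBorder(crop("top",260,180,66,60,6,t),0,0,0,4,0)
A[:600,400:800]=crop("side",310,150,80,120,5,s)
cv2.imwrite("pics/z6.png",A); q=r.sense(); print(q["eef_pos"],q["contact_force"],q["clock"])
E
```

```text
now (np.float64(327.78), np.float64(243.87), 24) (np.float64(275.33), np.float64(200.87), 22)
[561.11373662 -74.32243004 146.77660347] [-0.36651369 -0.10559029  1.06969925] 13.9
```

View pics/z6.png

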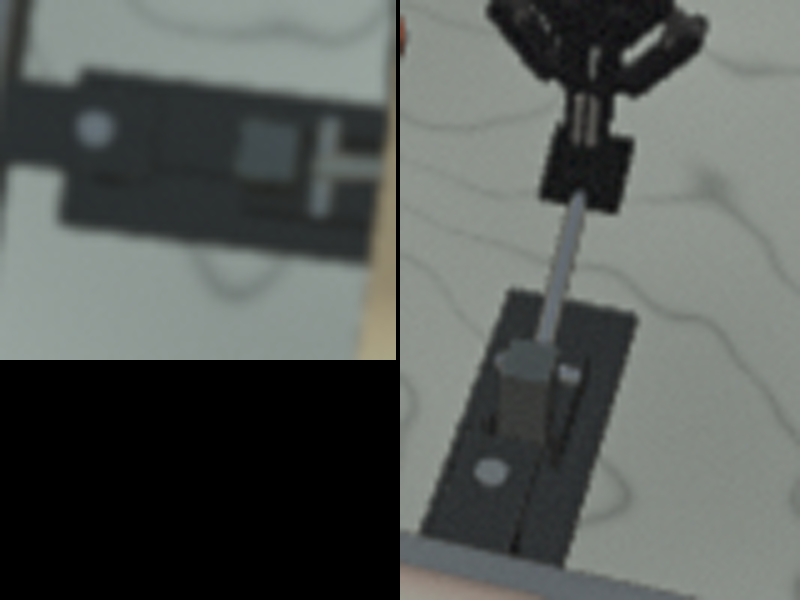

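The mill is back down (button back to its original pixel), the handle is fully up and the jack hasn't moved. Now the second stroke, to hold.

Request:
{"api": "servo_tool", "payload": {"deltas": [{"x": 0,"y": 0,"z": -18,"rx": 0,"ry": 0,"rz": 0,"gripper": -1},{"x": 0,"y": -1,"z": -25,"rx": 0,"ry": 0,"rz": 0,"gripper": -1},{"x": -0.7,"y": -4,"z": -31,"rx": 0,"ry": 0,"rz": 0,"gripper": -1},{"x": -1.3,"y": -8,"z": -39,"rx": 0,"ry": 0,"rz": 0,"gripper": -1},{"x": -1.8,"y": -11,"z": -47,"rx": 0,"ry": 0,"rz": 0,"gripper": -1},{"x": -2.1,"y": -13,"z": -56,"rx": 0,"ry": 0,"rz": 0,"gripper": -1},{"x": -2.4,"y": -15,"z": -64,"rx": 0,"ry": 0,"rz": 0,"gripper": -1},{"x": -2.6,"y": -17,"z": -71,"rx": 0,"ry": 0,"rz": 0,"gripper": -1},{"x": -2.6,"y": -18,"z": -77,"rx": 0,"ry": 0,"rz": 0,"gripper": -1},{"x": -2.6,"y": -18.5,"z": -80,"rx": 0,"ry": 0,"rz": 0,"gripper": -1}]}}

```text
clock: 14.9
eef_pos: [558.5, -93.0, 66.8]
tcp_rot: [3.142, -0.0, 1.439]
contact_force: [-2.3, 3.5, 8.8]
opening: -0.001
grasp_force: 4.6
```

Request:
{"api": "servo_tool", "payload": {"deltas": [{"x": 0,"y": 0,"z": -1,"rx": 0,"ry": 0,"rz": 0,"gripper": -1},{"x": 0,"y": 0,"z": -2,"rx": 0,"ry": 0,"rz": 0,"gripper": -1},{"x": 0,"y": 0,"z": -2.3,"rx": 0,"ry": 0,"rz": 0,"gripper": -1},{"x": 0,"y": 0,"z": -2.3,"rx": 0,"ry": 0,"rz": 0,"gripper": -1},{"x": 0,"y": 0,"z": -2.3,"rx": 0,"ry": 0,"rz": 0,"gripper": -1},{"x": 0,"y": 0,"z": -2.3,"rx": 0,"ry": 0,"rz": 0,"gripper": -1}]}}

```text
clock: 15.5
eef_pos: [558.6, -93.0, 65.7]
tcp_rot: [3.141, -0.0, 1.44]
contact_force: [-5.2, 3.8, 18.7]
opening: 0.003
grasp_force: 9.0
```

```bash
python3 - <<'E'
from h import *
t=r.grab_frame("top"); s=r.grab_frame("side"); print("now",button("side",s),button("top",t))
A=np.zeros((600,800,3),np.uint8)
A[:360,:400]=cv2.copyMakeBorder(crop("top",260,180,66,60,6,t),0,0,0,4,0)
A[:600,400:800]=crop("side",310,150,80,120,5,s)
cv2.imwrite("pics/z7.png",A); q=r.sense(); print(q["eef_pos"],q["contact_force"],q["clock"])
for n in("pot","tin_lid","scoop"): print(n,[np.round(d["box"]).tolist() for d in r.recognise(n,"top")[:1]])
E
```

```text
now (np.float64(327.72), np.float64(240.03), 26) (np.float64(274.07), np.float64(199.97), 21)
[558.57809778 -93.02438561  65.66599902] [-5.55241146  3.08789307 18.09649797] 15.6
pot [[351.0, 128.0, 20.0, 29.0]]
tin_lid [[411.0, 143.0, 25.0, 27.0]]
scoop [[269.0, 132.0, 59.0, 11.0]]
```

View pics/z7.png

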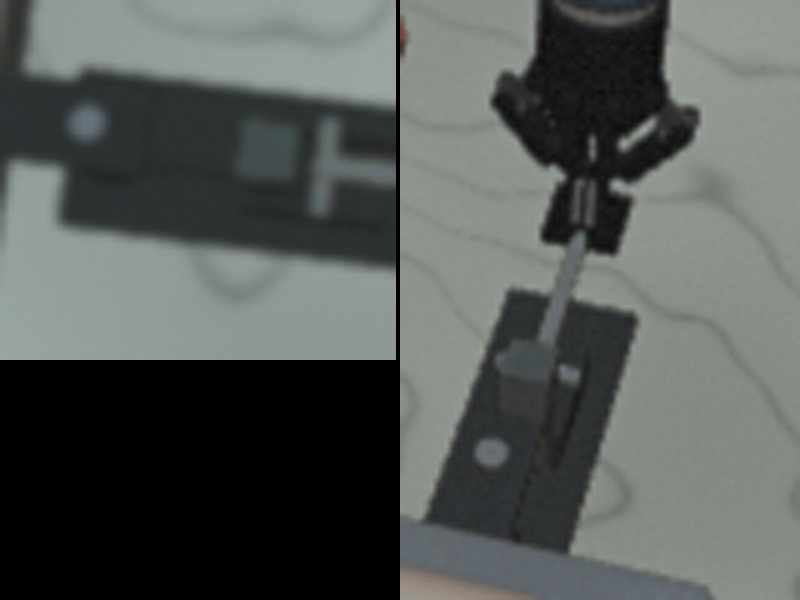

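The mill is up at the same full height as before (button at 240.03 in the side view). The handle is held at its stop with 18 N, and the jack and bystanders haven't moved.

```bash
python3 -c "
from rig import r
print(r.sign_off())"
```

```text
the job is handed in; nothing more can be done
None
```

The job is handed in: the jack's saddle is centred under the lift pad to about 2 mm, the trial stroke went fully down and back up with the mill settling on its feet, and the arm is now holding the handle at its stop with about 18 N and the mill up on the jack; the pot, tin lid and scoop were not touched.

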